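Put the canisters back under the stepped rack by height

ROBOT

A 6-joint arm with a two-finger parallel gripper is mounted at the origin on the work surface. World frame = base frame: x ahead of the robot, y to its left, z up, the work surface at z = 0. Lengths are in m, angles in rad, forces in N, time in s.
With the tool pointing down it reaches from about 0.35 to 0.775 m from the base axis. Payload 7.3 kg.
Tool frame: the origin (TCP) lies at the very end of the fingers, on their centre line; the grasp point (between the pads) lies 19 mm behind it; z points along the fingers, y is the line along which they close (so a half turn about z gives the same grasp; the last joint's range is limited). The gripper opens to 92 mm and grips with 3 to 60 N. Pads are 19 mm wide; open, the fingers measure 130 mm over their backs; the gripper's body (75 mm by 190 mm) begins 47 mm behind the grasp point.
Start: joints at [-1.356, 0.342, 1.524, -0, 1.275, -0.146], TCP at [0.185, -0.491, 0.227] pointing down, gripper open.
Joint ranges: [-2.53, 2.53], [-0.77, 2.02], [0.04, 2.7], [-1, 4.14], [0.28, 2.66], [-3.11, 3.11]. Speed limits (rad/s): [2.57, 2.57, 3.14, 3.14, 3.14, 3.14].

INTERFACE

Orientations are given as [roll, pitch, yaw] about the fixed x, y, z axes, in that order (R = Rz(yaw) Ry(pitch) Rx(roll)).
In Python, from cell import robot gives the robot as it stands.
- The arm moves only by the tool apply_moves, never from a script. Its argument "motion" is text: rows parted by semicolons, each of 7 numbers parted by spaces: the opening in per cent of the stroke, from 0 (shut) to 100 (fully open), then the shift along the tool's x, y, z in cm, then the turn, a rotation vector about the tool's x, y, z in rad. A call has 1 to 20 rows; each row shifts and turns the commanded pose from where the row before left it, along the tool's axes as they then stand; what a row does not reach is not made up. A row lasts 1/8 s, in which the tool goes at most 62.5 mm and 10.7 degrees, less where a joint would pass 70% of its speed; a pose out of reach is approached as far as the arm can. A call with a gripper value outside its range is refused whole. The fingers move at their own pace and stop on an object; "force" is the grip in N (left out, the last holds). Time passes only in rows, so rows that do not move let the fingers close. It gives the time, the measured TCP pose, the force, the opening and the grip force at its end, in the units of the state.
- robot.observe(): the state, without advancing time (a new reading comes with each control period).
- robot.read_camera(name): name is "scene" or "top" or "wrist"; returns a dict with "img" (400x640x3 uint8, red, green, blue), "fovy" (degrees; the focal length in pixels is half the picture's height over the tangent of half this angle, whatever the lens; pixels are square), "cx", "cy" (the principal point, pixels), "R" (3x3) and "t" (3): a world point X has camera coordinates R X + t; the wrist camera has in their place "hand_eye" (4x4, takes a point from camera to tool coordinates, whose origin is the TCP and whose axes are the flange's). Camera axes: x right, y down, z forward; pixel columns grow to the right and rows downward; lengths in m; the calibration is good to about 2 mm. The wrist camera is an equidistant fisheye: a pixel r from the principal point sees the ray r / f radians off the axis. A picture is of the moment at which its call begins: read the wrist's pose just before it. There is no depth.
- robot.hand_in(): hands the job in; it is judged then, once.
Trained networks look in a picture, given as the dict that the camera call returned (one of the last four; its "shot" number tells which), for a name from the list of things; names that differ only in an ending like _2 or _b are one class to them, and where a whole thing is asked for, a point or a joint stands for the part that bears it (a point fixed in the world has none). Each returns a list of dicts, best first, with "score" (0 to 1); they miss things now and then, are a little off and sometimes report something else, mostly with a low value. They report only what shows in the picture. A call takes as long as a camera call. They do not tell look-alikes from the thing itself.
- robot.search_frame(target, picture): "centre" ([x, y, z] in m, in world coordinates, good to about 4 mm: the middle of the surface that is visible of it).
- robot.trace(target, picture): "pixels" (400x640 bool, what is visible of it).
The state is a dict: "time": time; "qpos": joint angles; "qvel": joint speeds; "joint_efforts": joint torques, N m; "tool_pos": TCP position; "tool_rot": TCP orientation; "contact_force": force on the tool from outside, world axes, zero at the start; "torque": the same for the moment, N m; "opening": finger opening in m; "grip_force": force on a finger pad.
Only numpy, scipy, OpenCV 4.12 (cv2) and the standard library are available. Lean on these libraries where they do the work, as an engineer would, in place of code of your own. Each camera call takes 0.05 s, during which the arm holds its last target. There are 200 camera calls.

TASK

Put the two steel canisters from the chopping board back upright in the rack, each on its own in the lowest bay whose roof it fits under, and slide each one back under the roof until it just touches the divider inside. The dividers slide if they are shoved, so stop gently at contact and leave them where they are; leave the other kitchen things standing where they are and knock nothing over.

Things in the scene. Friction and masses are not known exactly. Their poses are not given: they have to be found in the camera images.
- low_c (a point): The low canister: upright plain steel cylinder with a flat wooden lid, 68 mm diameter, 64 mm tall, 0.17 to 0.40 kg. The point is its centre, half-way up (32 mm above its underside); z along its axis.
- low_bay: The bay with 76 mm clear height: a fixed dark wooden bridge on the rack base, open in front and behind, slatted roof (76 mm underside, 84 mm top above the base board), 120 mm deep, 96 mm clear width between its side rails (40 mm high, 6 mm thick; posts above them). Origin on the base board's top at the bay's centre; +x points inward (away from the robot), so the open front and the roof's front edge are at x = -60 mm; y across.
- low_stop_face (a point): Middle of the front face of the divider inside that bay: an upright aluminium plate 88 mm wide, 46 mm high, which slides along the bay's x in stiff friction (about 11 N moves it and it stays where it is left; no spring). Its start differs each time: the face is 74 to 88 mm behind the roof's front edge. Point 24 mm above the base board; axes as the bay's.
- mid_c (a point): The taller canister: upright plain steel cylinder with a flat wooden lid, 64 mm diameter, 100 mm tall, 0.17 to 0.40 kg. The point is its centre, half-way up (50 mm above its underside); z along its axis.
- mid_bay: The bay with 114 mm clear height: a fixed dark wooden bridge on the rack base, open in front and behind, slatted roof (114 mm underside, 122 mm top above the base board), 120 mm deep, 96 mm clear width between its side rails (40 mm high, 6 mm thick; posts above them). Origin on the base board's top at the bay's centre; +x points inward (away from the robot), so the open front and the roof's front edge are at x = -60 mm; y across.
- mid_stop_face (a point): Middle of the front face of the divider inside that bay: an upright aluminium plate 88 mm wide, 46 mm high, which slides along the bay's x in stiff friction (about 11 N moves it and it stays where it is left; no spring). Its start differs each time: the face is 70 to 84 mm behind the roof's front edge. Point 24 mm above the base board; axes as the bay's.
- tall_bay: The bay with 160 mm clear height: built like the other two (divider inside as well), higher roof; it is left empty. Origin and axes as for the others.
- rack_base: Fixed light wooden board 250 x 370 x 12 mm that carries the three bays side by side (120 mm apart, in an order that varies), its top 12 mm above the counter. It extends 127 mm in front of the bays' front edges as a clear apron flush with the bays' floor. Origin at the centre of its underside; x away from the robot.
- board: Fixed plywood chopping board 250 x 250 x 14 mm on which the two canisters, the pepper mill and the cup start, in any order, about 130 mm apart. Origin at the centre of its underside.
- mill_c (a point): Bystander: dark wooden pepper mill, 52 mm diameter, 122 mm tall, on the chopping board among the canisters; point 60 mm above its foot.
- cup: Bystander: small white handleless cup, open on top, 60 mm diameter, 75 mm tall, on the chopping board among the canisters; origin under its centre.
- mug: Bystander: white mug, 80 mm diameter, 90 mm tall; origin under its centre.
- oil: Bystander: green oil bottle, 66 mm diameter, 210 mm tall; origin under its centre.
- bowl: Bystander: small white bowl, 100 mm diameter, 45 mm tall, between the hob and the rack; origin under its centre.
- spatula: Bystander: wooden spatula, 280 mm long, lying flat beside the chopping board, on the side away from the rack; origin under its middle.
There are look-alikes about, which are no part of the job. What is shaped like the part that bears low_c but yellow is not meant.

How it is judged:
By the outcome, as a careful person would: the job done as asked, in the order asked, and still so for the second after the job is handed in, with the robot touching nothing.
It also fails if it takes over 72 s, if anything falls off the work surface, if the arm or the gripper's body presses on something with over 40 N, if the wrist force passes 120 N, or if a joint passes its speed limit or range.

## Working session

There is one attempt and no reset: what is moved stays moved. The work goes in short steps, Python scripts to look and compute and a tool call to move; the robot and the scene stay as the last step left them, time stands still between calls to the robot, and variables do not carry over. Pictures are saved under pics/ and viewed, at most 13 in all, crops included, and the job is handed in when it is done.

Besides the shell and the picture viewer there is one more tool, called after "Emit:" as a command line: name --argument value ..., lists and objects as JSON in quotes. apply_moves: Moves the arm, as the interface text tells. Its arguments: {"type":"object","properties":{"motion":{"type":"string"},"force":{"type":"number"}},"required":["motion"]}

```bash
mkdir -p pics; ls; cat > h.py <<'E'
import numpy as np,cv2
from cell import robot
def save(p,n): cv2.imwrite(f'pics/{n}.png',cv2.cvtColor(p['img'],cv2.COLOR_RGB2BGR))
def f(p): return 200/np.tan(np.radians(p['fovy'])/2)
def proj(p,X):
    c=np.array(p['R'])@np.array(X)+p['t']; return np.array([p['cx'],p['cy']])+f(p)*c[:2]/c[2]
def ray(p,uv,z):
    R=np.array(p['R']);o=-R.T@p['t'];d=R.T@np.array([(uv[0]-p['cx'])/f(p),(uv[1]-p['cy'])/f(p),1]); return o+d*(z-o[2])/d[2]
E
python3 - <<'E'
from h import *
for n in ['top','scene']:
    p=robot.read_camera(n); save(p,n+'1')
    print(n,p['fovy'],-np.array(p['R']).T@p['t'])
    for t in ['low_c','mid_c','low_bay','mid_bay','tall_bay','low_stop_face','mid_stop_face','rack_base','board','mill_c','cup','mug','oil','bowl','spatula']:
        print(t,[(np.round(d['centre'],3).tolist(),round(d['score'],2)) for d in robot.search_frame(t,p)[:3]])
print(robot.observe())
E
```

```text
pics
top 51.862833732611236 [0.27642235 0.06169667 1.49889414]
low_c [([0.202, 0.373, 0.065], 0.92), ([0.261, 0.303, 0.061], 0.91), ([0.288, 0.43, 0.066], 0.82)]
mid_c [([0.529, 0.309, 0.12], 0.84), ([0.6, 0.492, 0.001], 0.31)]
low_bay [([0.633, -0.054, 0.092], 0.85), ([0.476, 0.251, 0.014], 0.47)]
mid_bay [([0.64, -0.291, 0.132], 0.85), ([0.532, 0.308, 0.116], 0.72), ([0.32, -0.422, 0.016], 0.36)]
tall_bay [([0.621, -0.168, 0.182], 0.68)]
low_stop_face [([0.646, -0.054, 0.034], 0.57)]
mid_stop_face [([0.65, -0.295, 0.05], 0.66)]
rack_base [([0.524, -0.163, 0.015], 0.75)]
board [([0.478, 0.25, 0.011], 0.81), ([0.32, -0.423, 0.02], 0.42), ([0.53, 0.309, 0.119], 0.27)]
mill_c [([0.525, 0.193, 0.115], 0.62)]
cup [([0.404, 0.198, 0.037], 0.62)]
mug [([0.792, 0.123, 0.045], 0.82)]
oil [([0.765, -0.024, 0.132], 0.55)]
bowl [([0.32, -0.422, 0.022], 0.89), ([0.641, -0.288, 0.137], 0.36), ([0.793, 0.119, 0.041], 0.29)]
spatula [([0.599, 0.491, 0.001], 0.97)]
scene 49.50609126177741 [ 0.97702222 -0.42743817  1.21650645]
low_c [([0.422, 0.308, 0.079], 0.91), ([0.278, 0.292, 0.064], 0.9), ([0.30
[... 691 characters left out ...]
4, 0.004], 0.85)]
{'time': 1.6, 'qpos': array([-1.35599261e+00,  3.41995154e-01,  1.52407570e+00,  1.74451709e-05,
        1.27542067e+00, -1.45972898e-01]), 'qvel': array([ 0.00157303, -0.00064582,  0.00161438,  0.00118231, -0.00198665,
        0.00151773]), 'joint_efforts': array([ 1.54267973e-04, -4.31128871e+01, -2.44476950e+01,  7.18614296e-02,
        4.83752601e-02, -2.69395224e-05]), 'tool_pos': array([ 0.18536995, -0.49121154,  0.22675152]), 'tool_rot': array([ 3.14149017e+00, -1.80264198e-06,  3.60771534e-01]), 'contact_force': array([ 0.60133822, -0.1479125 , -0.13569659]), 'torque': array([ 0.00348638, -0.04730986,  0.00461859]), 'grip_force': 0.0, 'opening': 0.09192607821891935}
```

View pics/top1.png

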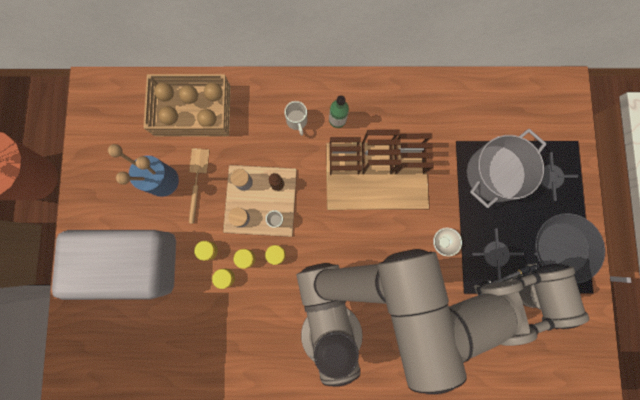

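View pics/scene1.png

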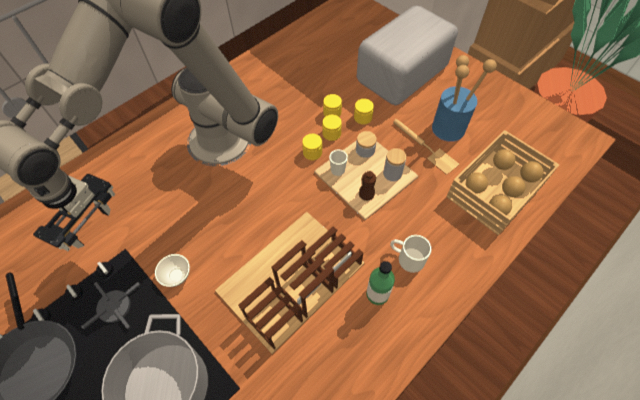

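The top view shows the board with the mid canister at (240,178), the mill at (276,181), the low canister at (238,216) and the cup at (275,218). The rack apron runs from (326,208) to (428,209), with the bays from left to right low, tall, mid. The yellow cans are look-alikes, and the scene view agrees with this layout.

```bash
python3 - <<'E'
from h import *
p=robot.read_camera('top')
m=robot.trace('rack_base',p)[0]['pixels'].astype(np.uint8)
c=max(cv2.findContours(m,0,2)[0],key=cv2.contourArea)[:,0]
W=np.array([ray(p,q,.012)[:2] for q in c])
print('rack bbox',W.min(0),W.max(0))
# front edge fit: lowest pixel per column
cols=range(332,424,4); F=np.array([ray(p,(u,np.max(np.nonzero(m[:,u])[0])+.5),.012)[:2] for u in cols if m[:,u].any()])
k=np.polyfit(F[:,1],F[:,0],1);print('front x=%.4f*y+%.4f'%tuple(k), 'resid',np.std(F[:,0]-np.polyval(k,F[:,1])))
for n,h in [('low_c',.078),('mid_c',.114)]:
    for d in robot.trace(n,p)[:4]:
        q=np.argwhere(d['pixels'])[:,::-1]; mu=q.mean(0)
        print(n,round(d['score'],2),mu,len(q),ray(p,mu,h),ray(p,mu,h/2+.007), q.min(0),q.max(0))
for uv,z in [((326,208),.012),((428,209),.012),((228,167),.014),((297,168),.014),((224,233),.014),((293,236),.014)]: print(uv,ray(p,uv,z))
b=cv2.resize(p['img'][120:250,200:450],None,fx=3.2,fy=3.2,interpolation=cv2.INTER_CUBIC); cv2.imwrite('pics/crop1.png',b[:,:,::-1])
E
```

```text
rack bbox [ 0.43526929 -0.35960485] [0.62534242 0.01296439]
front x=-0.0033*y+0.4354 resid 0.0016724337544606462
low_c 0.84 [205.90860215 250.34677419] 372 [0.29064307 0.42680776 0.078     ] [0.29096333 0.43503044 0.046     ] [195 241] [217 260]
low_c 0.68 [223.54237288 278.5       ] 354 [0.19604141 0.36372842 0.078     ] [0.19423115 0.37053048 0.046     ] [213 269] [234 288]
low_c 0.62 [244.02102102 258.42342342] 333 [0.26308622 0.29593567 0.078     ] [0.26278587 0.30121097 0.046     ] [234 248] [254 268]
low_c 0.6 [239.06306306 217.51351351] 333 [0.40299324 0.31625556 0.078     ] [0.40584375 0.32198849 0.046     ] [228 208] [249 227]
mid_c 0.93 [241.46388889 179.54722222] 360 [0.52986493 0.30478354 0.114     ] [0.53901518 0.31355991 0.064     ] [231 169] [252 190]
mid_c 0.56 [276.42021277 182.32446809] 188 [0.52006412 0.18521626 0.114     ] [0.52886053 0.18967579 0.064     ] [270 174] [284 190]
(326, 208) [0.4430095  0.01303225 0.012     ]
(428, 209) [ 0.43875328 -0.35805725  0.012     ]
(228, 167) [0.59516159 0.37297803 0.014     ]
(297, 168) [0.59108812 0.11898241 0.014     ]
(224, 233) [0.35296566 0.38048865 0.014     ]
(293, 236) [0.34176247 0.13235057 0.014     ]
```

View pics/crop1.png

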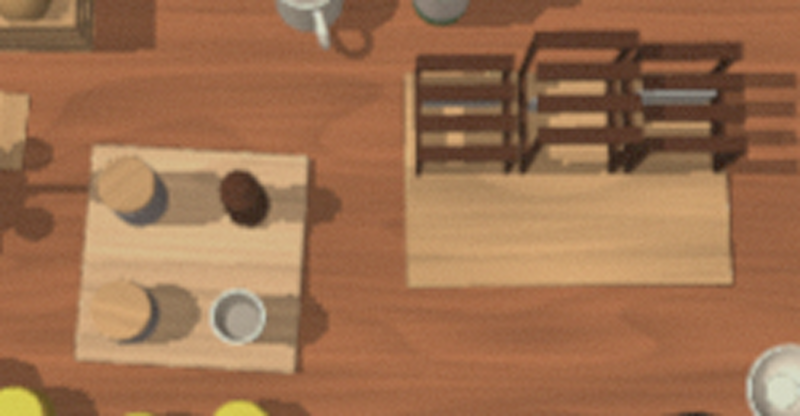

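The wooden-lidded canisters are at about (0.405,0.319) for the low one and (0.536,0.31) for the mid one. The rack is nearly square to the world, with the roof fronts at x≈0.565 and the bays at y≈-0.053, -0.173 and -0.293. I'll go above the mid canister first.

Emit:
apply_moves --motion "100 5 -2.55 -0.4 0 0 0;100 5 -2.55 -0.4 0 0 0;100 5 -2.55 -0.4 0 0 0;100 5 -2.55 -0.4 0 0 0;100 5 -2.55 -0.4 0 0 0;100 5 -2.55 -0.4 0 0 0;100 5 -2.55 -0.4 0 0 0;100 2.9 -4.97 0 0 0 0;100 2.9 -4.97 0 0 0 0;100 2.9 -4.97 0 0 0 0;100 2.9 -4.97 0 0 0 0;100 2.9 -4.97 0 0 0 0;100 2.9 -4.97 0 0 0 0;100 2.9 -4.97 0 0 0 0;100 2.9 -4.97 0 0 0 0;100 2.9 -4.97 0 0 0 0;100 0 0 0 0 0 -0.1;100 0 0 0 0 0 -0.1;100 0 0 0 0 0 -0.1;100 0 0 0 0 0 -0.1"

```text
time: 4.3
tool_pos: [0.5361, 0.3101, 0.2545]
tool_rot: [-3.142, 0.0, 0.764]
contact_force: [0.9, 0.5, 0.3]
opening: 0.0916
grip_force: 0.0
```

```bash
cat >> h.py <<'E'
from scipy.spatial.transform import Rotation as Ro
def wray(s,p,uv,z):
    d=np.array(uv,float)-[p['cx'],p['cy']]; r=np.hypot(*d); th=r/f(p)
    v=np.r_[d/max(r,1e-9)*np.sin(th),np.cos(th)]; H=np.array(p['hand_eye']); T=Ro.from_euler('xyz',s['tool_rot']).as_matrix()
    o=T@H[:3,3]+s['tool_pos']; w=T@H[:3,:3]@v; return o+w*(z-o[2])/w[2]
def wproj(s,p,X):
    H=np.array(p['hand_eye']); T=Ro.from_euler('xyz',s['tool_rot']).as_matrix()
    c=H[:3,:3].T@(T.T@(np.array(X)-s['tool_pos'])-H[:3,3]); r=np.hypot(c[0],c[1]); th=np.arctan2(r,c[2])
    return np.array([p['cx'],p['cy']])+f(p)*th*c[:2]/r
E
python3 - <<'E'
from h import *
s=robot.observe();p=robot.read_camera('wrist');save(p,'w1')
print(s['time'],s['tool_pos'],s['tool_rot'],s['qpos'],p['fovy'],np.array(p['hand_eye']).round(3).tolist())
for n,h in [('low_c',.078),('mid_c',.114),('mill_c',.136)]:
    for d in robot.search_frame(n,p)[:3]: print(n,np.round(d['centre'],3),round(d['score'],2))
E
```

```text
4.3 [0.53605825 0.31008217 0.25449182] [-3.14156249e+00  3.31816879e-04  7.64230747e-01] [ 4.00784718e-01  5.02784090e-01  1.19414062e+00 -9.04838518e-05
  1.44498881e+00  1.20736167e+00] 65.70646984690485 [[-0.001, -0.963, -0.268, 0.073], [1.0, -0.0, -0.001, -0.001], [0.001, -0.268, 0.963, -0.158], [0.0, 0.0, 0.0, 1.0]]
low_c [0.438 0.326 0.076] 0.89
low_c [0.305 0.218 0.012] 0.76
low_c [0.323 0.442 0.048] 0.74
mid_c [0.542 0.322 0.117] 0.74
mill_c [0.538 0.212 0.074] 0.96
```

View pics/w1.png

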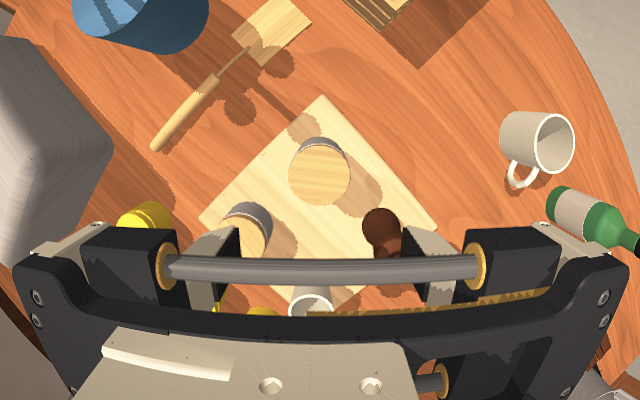

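The wrist view shows the mid lid centred at about (320,176), the low lid at (245,236) partly hidden, the mill at (382,228) and the cup at (312,305).

```bash
python3 - <<'E'
from h import *
s=robot.observe();p=robot.read_camera('wrist')
T=Ro.from_euler('xyz',s['tool_rot']).as_matrix()
X=wray(s,p,(320,176),.114);print('mid',X,'tool shift',T.T@(X-s['tool_pos']))
print('lid edges',wray(s,p,(288,176),.114),wray(s,p,(351,176),.114))
print('low',wray(s,p,(245,236),.078),'mill',wray(s,p,(382,226),.136),'cup',wray(s,p,(312,305),.089))
print(wproj(s,p,[.536,.310,.114]))
E
```

```text
mid [0.54154291 0.31724014 0.114     ] tool shift [ 0.0089673  -0.00148698  0.14059544]
lid edges [0.51985841 0.34023668 0.114     ] [0.56263285 0.29506466 0.114     ]
low [0.42150487 0.32717232 0.078     ] mill [0.55058512 0.24304203 0.136     ] cup [0.41070879 0.20740643 0.089     ]
[321.46162319 184.88393405]
```

Emit:
apply_moves --motion "100 0.75 -0.1 3 0 0 0;100 0 0 4.5 0 0 0;100 0 0 4.5 0 0 0;100 0 0 4 0 0 0;100 0 0 1.7 0 0 0;100 0 0 0 0 0 0;40 0 0 0 0 0 0;40 0 0 0 0 0 0;40 0 0 0 0 0 0;40 0 0 0 0 0 0;40 0 0 0 0 0 0;40 0 0 0 0 0 0" --force 25

```text
time: 6.05
tool_pos: [0.5412, 0.3162, 0.0786]
tool_rot: [3.141, -0.001, 0.761]
contact_force: [-1.6, 0.1, 5.8]
opening: 0.0631
grip_force: 25.0
```

Emit:
apply_moves --motion "40 0 0 -3 0 0 0;40 0 0 -5.5 0 0 0;40 0 0 -5.5 0 0 0;40 -4.05 3.78 0 0 0 0;40 -4.05 3.78 0 0 0 0;40 -4.05 3.78 0 0 0 0;40 -4.05 3.78 0 0 0 0;40 -4.05 3.78 0 0 0 0;40 -4.05 3.78 0 0 0 0;40 -4.05 3.78 0 0 0 0;40 -4.05 3.78 0 0 0 0;40 -4.05 3.78 0 0 0 0;40 -4.05 3.78 0 0 0 0;40 -4.05 3.78 0 0 0 0;40 0 0 0 0 0 0.15;40 0 0 0 0 0 0.15;40 0 0 0 0 0 0.15;40 0 0 0 0 0 0.15;40 0 0 0 0 0 0.16"

```text
time: 8.43
tool_pos: [0.5044, -0.2922, 0.2167]
tool_rot: [-3.14, 0.002, -0.005]
contact_force: [0.2, 0.0, -3.5]
opening: 0.0634
grip_force: 25.0
```

```bash
python3 - <<'E'
from h import *
s=robot.observe();p=robot.read_camera('wrist');save(p,'w2')
print(s['time'],s['tool_pos'],s['tool_rot'],s['contact_force'],s['qpos'])
for X in [(.565,-.341,.126),(.565,-.245,.126),(.565,-.341,.134),(.438,-.358,.012),(.645,-.293,.058)]: print(X,wproj(s,p,X))
for n in ['mid_stop_face','mid_bay','low_stop_face','low_bay','tall_bay','mid_c']:
    print(n,[(np.round(d['centre'],3).tolist(),round(d['score'],2)) for d in robot.search_frame(n,p)[:2]])
E
```

```text
8.425 [ 0.50435181 -0.29220567  0.21673007] [-3.14048133e+00  1.75922710e-03 -4.51815681e-03] [ 0.15889031  0.00623945 -3.51879528] [-6.56460447e-01  4.57364840e-01  1.37269080e+00 -1.90234382e-04
  1.31360972e+00  9.18903593e-01]
(0.565, -0.341, 0.126) [381.99954213 125.09453197]
(0.565, -0.245, 0.126) [262.80949329 125.57387501]
(0.565, -0.341, 0.134) [383.98230383 125.60985226]
(0.438, -0.358, 0.012) [373.70887131 222.78029756]
(0.645, -0.293, 0.058) [321.64138838  44.12022264]
mid_stop_face [([0.651, -0.29, 0.044], 0.61)]
mid_bay [([0.62, -0.293, 0.132], 0.65)]
low_stop_face [([0.656, -0.091, 0.058], 0.59)]
low_bay [([0.636, -0.038, 0.096], 0.75), ([0.319, -0.379, 0.01], 0.48)]
tall_bay [([0.616, -0.182, 0.181], 0.78), ([0.487, 0.184, 0.012], 0.68)]
mid_c [([0.522, -0.291, 0.253], 0.98)]
```

View pics/w2.png

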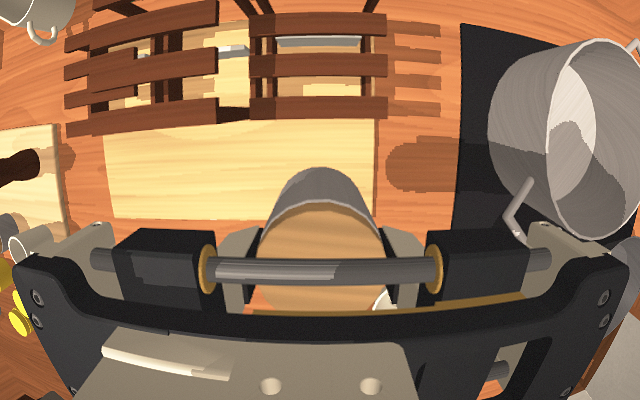

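The wrist view shows the canister held above the apron. The mid bay's front roof slat has its lower front edge from (250,119) to (387,118), and the divider shows as a light band at rows 37–46, columns 275–361. The apron's right edge is near column 376.

```bash
python3 - <<'E'
from h import *
s=robot.observe();p=robot.read_camera('wrist')
for n,uv,z in [('L',(250,119.5),.126),('R',(387,118),.126),('tallL',(67,136),.172),('divL',(275,45),.058),('divR',(361,46),.058),('divtopL',(275,37),.058),('divtopR',(361,38),.058),('apR',(377,150),.012),('apR2',(374,215),.012),('apL',(115,217),.012)]: print(n,wray(s,p,uv,z))
b=cv2.resize(p['img'][0:130,60:400],None,fx=2.3,fy=2.3,interpolation=cv2.INTER_CUBIC); cv2.imwrite('pics/crop2.png',b[:,:,::-1])
E
```

```text
L [ 0.57044734 -0.23413403  0.126     ]
R [ 0.5717996  -0.34501188  0.126     ]
tallL [ 0.57118774 -0.07723581  0.172     ]
divL [ 0.64591083 -0.2450258   0.058     ]
divR [ 0.64481233 -0.33217553  0.058     ]
divtopL [ 0.6545991  -0.24493416  0.058     ]
divtopR [ 0.65347616 -0.33222055  0.058     ]
apR [ 0.53102535 -0.35874779  0.012     ]
apR2 [ 0.44934373 -0.35875708  0.012     ]
apL [0.44107828 0.01049269 0.012     ]
```

View pics/crop2.png

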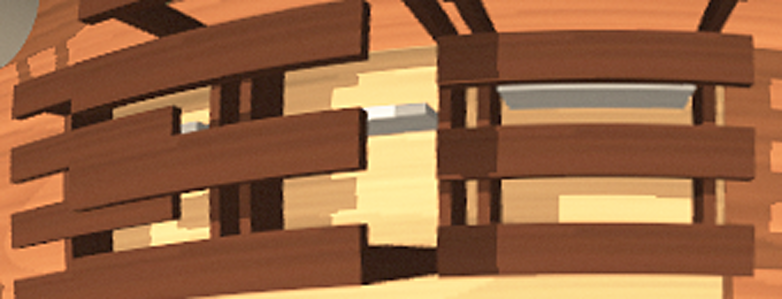

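The mid divider face is at x≈0.655, 83 mm behind a roof edge at x≈0.571, and the bay centre is at y≈-0.291. I'll lower the canister onto the apron and check before releasing.

Emit:
apply_moves --motion "40 0 0 4.5 0 0 0;40 0 0 4.5 0 0 0;40 0 0 3.5 0 0 0;40 0 0 1 0 0 0;40 0 0 0.3 0 0 0;40 0 0 0.1 0 0 0;40 0 0 0 0 0 0"

```text
time: 9.7
tool_pos: [0.5055, -0.2929, 0.08]
tool_rot: [3.14, -0.002, 0.001]
contact_force: [0.3, 0.4, -3.6]
opening: 0.0635
grip_force: 25.0
```

Emit:
apply_moves --motion "40 0 0 0.15 0 0 0;40 0 0 0.1 0 0 0;40 0 0 0 0 0 0"

```text
time: 10.07
tool_pos: [0.505, -0.2926, 0.0766]
tool_rot: [3.141, -0.001, 0.001]
contact_force: [-0.6, 0.7, 0.1]
opening: 0.0634
grip_force: 25.0
```

Emit:
apply_moves --motion "90 0 0 0 0 0 0;90 0 0 0 0 0 0;90 0 0 0 0 0 0;90 0 0 -2 0 0 0;90 0 0 -5 0 0 0;90 0 0 -5 0 0 0;90 -3.5 0 -1 0 0 0;90 -3.5 0 0 0 0 0;33 0 0 0 0 0.175 0;33 0 0 0 0 0.175 0;33 0 0 0 0 0.175 0;33 0 0 0 0 0.175 0;33 0 0 0 0 0.175 0;33 0 0 0 0 0.175 0;33 0 0 0 0 0 0"

```text
time: 11.95
tool_pos: [0.4351, -0.2852, 0.2011]
tool_rot: [-3.096, -0.912, -0.017]
contact_force: [0.1, 0.1, 0.1]
opening: 0.0307
grip_force: 0.0
```

```bash
python3 - <<'E'
from h import *
s=robot.observe();p=robot.read_camera('scene')
print(s)
d=robot.search_frame('mid_c',p);print([(np.round(e['centre'],3).tolist(),round(e['score'],2)) for e in d[:2]])
a=np.vstack([cv2.resize(p['img'][0:380,0:480],None,fx=1.5,fy=1.5)]); cv2.imwrite('pics/s2.png',a[:,:,::-1])
E
```

```text
{'time': 11.95, 'qpos': array([-1.23625186,  0.25191386,  2.17615677,  1.27905728,  0.91210235,
       -0.62063882]), 'qvel': array([ 0.04420907, -0.028355  , -0.07250468, -0.09550387, -0.02770411,
        0.15959533]), 'joint_efforts': array([ -0.8026739 , -29.13073897, -14.8758164 ,   3.4481927 ,
         2.64895365,  -1.9211065 ]), 'tool_pos': array([ 0.4350552 , -0.28515761,  0.2011375 ]), 'tool_rot': array([-3.09567198, -0.91185177, -0.01670349]), 'contact_force': array([0.06119974, 0.0655119 , 0.0646638 ]), 'torque': array([-1.50150524e-03,  5.35075444e-01, -3.58259025e-04]), 'grip_force': 0.0, 'opening': 0.030728148308442536}
[([0.521, -0.294, 0.107], 0.98)]
```

View pics/s2.png

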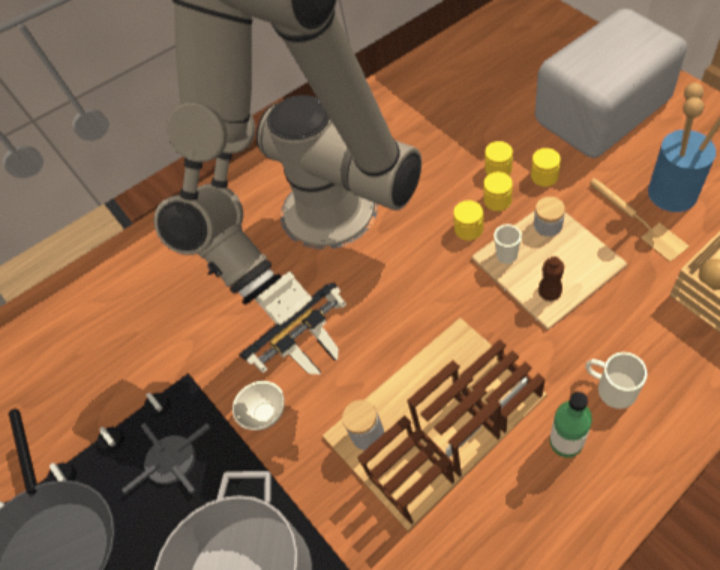

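The scene view shows the mid canister upright on the apron in front of its bay, at about (363,425). The gripper is tilted toward the rack with its fingers part open, and the bowl at (258,405) is close but clear.

```bash
cat >> h.py <<'E'
def goal(P,tilt,yaw=0.):
    s=robot.observe();T=Ro.from_euler('xyz',s['tool_rot'])
    G=Ro.from_euler('z',yaw)*Ro.from_euler('y',-tilt)*Ro.from_euler('x',np.pi)
    print('t',round(s['time'],2),'shift cm',(T.inv().apply(np.array(P)-s['tool_pos'])*100).round(2),'rotvec',(T.inv()*G).as_rotvec().round(3),'up 1cm=',G.inv().apply([0,0,1]).round(3),'fwd=',G.inv().apply([1,0,0]).round(3),'left=',G.inv().apply([0,1,0]).round(3))
E
python3 - <<'E'
from h import *
goal([.45,-.291,.2],1.05)
E
```

```text
t 12.05 shift cm [0.65 0.58 1.23] rotvec [-0.032  0.138 -0.008] up 1cm= [ 0.867  0.    -0.498] fwd= [ 0.498 -0.     0.867] left= [-0. -1. -0.]
```

Emit:
apply_moves --motion "33 0.65 0.58 1.23 -0.03 0.07 0;33 0 0 0 0 0.068 -0.008;33 -3.47 0 1.99 0 0 0;33 -3.47 0 1.99 0 0 0;33 0 0 0 0 0 0;33 0 0 0 0 0 0"

```text
time: 12.8
tool_pos: [0.4512, -0.2907, 0.1216]
tool_rot: [3.138, -1.053, 0.008]
contact_force: [-0.6, 0.2, 0.6]
opening: 0.0306
grip_force: 0.0
```

```bash
python3 - <<'E'
from h import *
goal([.452,-.291,.042],1.05)
s=robot.observe();print(s['tool_pos'],s['tool_rot'],s['qpos'],s['contact_force'])
E
```

```text
t 12.8 shift cm [-6.87  0.02  4.01] rotvec [-0.003 -0.003  0.004] up 1cm= [ 0.867  0.    -0.498] fwd= [ 0.498 -0.     0.867] left= [-0. -1. -0.]
[ 0.45115281 -0.29066533  0.12155888] [ 3.13798501 -1.0532125   0.00774008] [-1.25767259  0.5468822   2.29389673  1.69843722  0.9872391  -1.22786535] [-0.64289052  0.17743062  0.56041851]
```

Emit:
apply_moves --motion "33 -2.3 0 1.33 0 0 0;33 -2.3 0 1.33 0 0 0;33 -2.27 0 1.35 0 0 0;33 0 0 0 0 0 0;33 0 0 0 0 0 0"

```text
time: 13.42
tool_pos: [0.4516, -0.2912, 0.0425]
tool_rot: [3.135, -1.054, 0.009]
contact_force: [-0.5, -0.5, -0.2]
opening: 0.0301
grip_force: 0.0
```

Emit:
apply_moves --motion "33 0.5 0 0.87 0 0 0;33 0.25 0 0.43 0 0 0;33 0.25 0 0.43 0 0 0;33 0.25 0 0.43 0 0 0;33 0.25 0 0.43 0 0 0;33 0 0 0 0 0 0"

```text
time: 14.18
tool_pos: [0.4814, -0.2905, 0.0408]
tool_rot: [3.139, -1.052, 0.005]
contact_force: [-1.1, -0.4, 0.8]
opening: 0.0306
grip_force: 0.3
```

Emit:
apply_moves --motion "33 0.36 0 0.607 0 0 0;33 0.36 0 0.607 0 0 0;33 0.36 0 0.607 0 0 0;33 0.36 0 0.607 0 0 0;33 0.36 0 0.607 0 0 0;33 0.36 0 0.607 0 0 0;33 0.36 0 0.607 0 0 0;33 0.36 0 0.607 0 0 0;33 0.36 0 0.607 0 0 0;33 0.36 0 0.607 0 0 0;33 0.36 0 0.607 0 0 0;33 0.2 0 0.35 0 0 0;33 0 0 0 0 0 0"

```text
time: 15.8
tool_pos: [0.563, -0.2902, 0.0421]
tool_rot: [3.14, -1.052, 0.005]
contact_force: [-1.7, -0.8, -0.9]
opening: 0.0302
grip_force: 0.6
```

```bash
python3 - <<'E'
from h import *
goal([.575,-.291,.041],1.05)
s=robot.observe();print(s['tool_pos'],s['tool_rot'],s['contact_force'],s['torque'])
p=robot.read_camera('scene')
d=robot.search_frame('mid_c',p);print([(np.round(e['centre'],3).tolist(),round(e['score'],2)) for e in d[:2]])
b=cv2.resize(p['img'][200:360,140:400],None,fx=3,fy=3,interpolation=cv2.INTER_CUBIC); cv2.imwrite('pics/s3.png',b[:,:,::-1])
E
```

```text
t 15.8 shift cm [0.5  0.08 1.1 ] rotvec [-0.002 -0.002  0.002] up 1cm= [ 0.867  0.    -0.498] fwd= [ 0.498 -0.     0.867] left= [-0. -1. -0.]
[ 0.5629599  -0.29021311  0.0420607 ] [ 3.13957188 -1.05239924  0.00498979] [-1.65711525 -0.80293956 -0.91018558] [ 0.00444398  0.71608001 -0.03223753]
[([0.607, -0.292, 0.112], 0.71)]
```

View pics/s3.png

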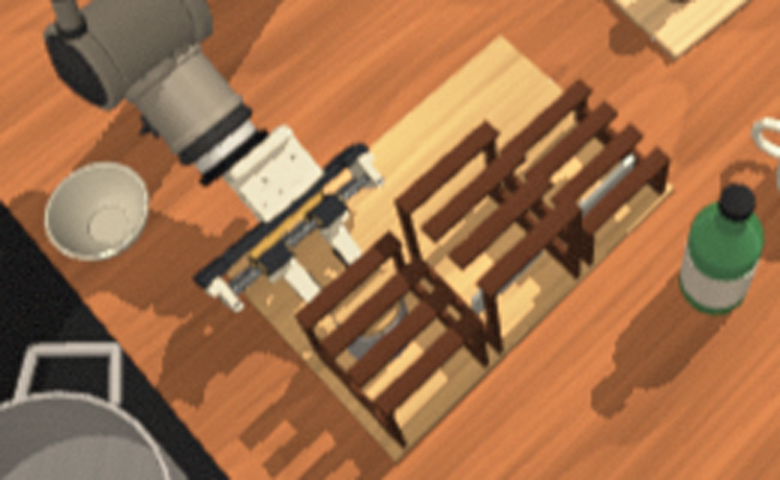

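The canister is upright under the mid roof at about (375,325), between the rails. I'll ease in from here.

Emit:
apply_moves --motion "33 0.15 0 0.26 0 0 0;33 0.15 0 0.26 0 0 0;33 0.15 0 0.26 0 0 0;33 0.15 0 0.26 0 0 0;33 0.1 0 0.17 0 0 0;33 0.1 0 0.17 0 0 0;33 0 0 0 0 0 0"

```text
time: 16.77
tool_pos: [0.5788, -0.2903, 0.0422]
tool_rot: [3.14, -1.052, 0.005]
contact_force: [-1.8, -0.1, -1.1]
opening: 0.0302
grip_force: 0.6
```

Emit:
apply_moves --motion "33 0.075 0 0.13 0 0 0;33 0.075 0 0.13 0 0 0;33 0 0 0 0 0 0"

```text
time: 17.15
tool_pos: [0.5818, -0.2903, 0.0422]
tool_rot: [3.14, -1.052, 0.005]
contact_force: [-1.8, -0.3, -1.8]
opening: 0.0307
grip_force: 0.7
```

Now 1 mm steps, with a settle row after each pair.

Emit:
apply_moves --motion "33 0.05 0 0.087 0 0 0;33 0.05 0 0.087 0 0 0;33 0 0 0 0 0 0"

```text
time: 17.52
tool_pos: [0.5838, -0.2903, 0.0422]
tool_rot: [3.14, -1.052, 0.004]
contact_force: [-1.4, -0.9, -1.1]
opening: 0.0307
grip_force: 0.7
```

Emit:
apply_moves --motion "33 0.05 0 0.087 0 0 0;33 0 0 0 0 0 0"

```text
time: 17.77
tool_pos: [0.5847, -0.2903, 0.0422]
tool_rot: [3.14, -1.052, 0.004]
contact_force: [-1.4, -0.2, -0.9]
opening: 0.0302
grip_force: 0.7
```

Emit:
apply_moves --motion "33 0.05 0 0.087 0 0 0;33 0 0 0 0 0 0"

```text
time: 18.02
tool_pos: [0.5857, -0.2903, 0.0422]
tool_rot: [3.14, -1.052, 0.004]
contact_force: [-1.8, 0.2, -0.7]
opening: 0.0304
grip_force: 0.7
```

Emit:
apply_moves --motion "33 0.035 0 0.06 0 0 0;33 0 0 0 0 0 0"

```text
time: 18.27
tool_pos: [0.5864, -0.2903, 0.0423]
tool_rot: [3.14, -1.052, 0.004]
contact_force: [-1.4, -0.0, -0.3]
opening: 0.0299
grip_force: 0.8
```

Emit:
apply_moves --motion "33 0.035 0 0.06 0 0 0;33 0 0 0 0 0 0"

```text
time: 18.52
tool_pos: [0.5871, -0.2903, 0.0422]
tool_rot: [3.14, -1.052, 0.004]
contact_force: [-2.3, 0.7, -0.5]
opening: 0.0304
grip_force: 0.8
```

Emit:
apply_moves --motion "33 0.035 0 0.06 0 0 0;33 0 0 0 0 0 0"

```text
time: 18.77
tool_pos: [0.5878, -0.2903, 0.0422]
tool_rot: [3.14, -1.052, 0.004]
contact_force: [-1.0, 0.2, -1.3]
opening: 0.0302
grip_force: 0.8
```

Emit:
apply_moves --motion "33 0.025 0 0.043 0 0 0;33 0 0 0 0 0 0"

```text
time: 19.02
tool_pos: [0.5883, -0.2903, 0.0422]
tool_rot: [3.14, -1.052, 0.004]
contact_force: [-1.4, -0.2, -1.1]
opening: 0.0304
grip_force: 0.8
```

Emit:
apply_moves --motion "33 0.025 0 0.043 0 0 0;33 0 0 0 0 0 0"

```text
time: 19.27
tool_pos: [0.5888, -0.2903, 0.0422]
tool_rot: [3.14, -1.052, 0.004]
contact_force: [-1.5, -0.4, -0.4]
opening: 0.0306
grip_force: 0.8
```

Emit:
apply_moves --motion "33 0.025 0 0.043 0 0 0;33 0 0 0 0 0 0"

```text
time: 19.52
tool_pos: [0.5893, -0.2903, 0.0422]
tool_rot: [3.14, -1.052, 0.004]
contact_force: [-1.5, -0.7, -0.6]
opening: 0.0301
grip_force: 0.8
```

Emit:
apply_moves --motion "33 0.025 0 0.043 0 0 0;33 0 0 0 0 0 0"

```text
time: 19.77
tool_pos: [0.5896, -0.2903, 0.0421]
tool_rot: [3.14, -1.052, 0.004]
contact_force: [-3.0, -0.0, -0.5]
opening: 0.0301
grip_force: 1.5
```

Emit:
apply_moves --motion "33 0.015 0 0.026 0 0 0;33 0 0 0 0 0 0"

```text
time: 20.02
tool_pos: [0.5898, -0.2902, 0.042]
tool_rot: [3.14, -1.052, 0.004]
contact_force: [-4.7, -0.7, -0.5]
opening: 0.0303
grip_force: 2.2
```

Contact with the mid divider is confirmed: the force stepped up from about 1.5 N to 4.7 N, which is below what moves it. I'll back out, rise and level the tool.

Emit:
apply_moves --motion "33 -0.25 0 -0.43 0 0 0;33 -0.5 0 -0.87 0 0 0;33 -2 0 -3.47 0 0 0;33 -2 0 -3.47 0 0 0;33 -2 0 -3.47 0 0 0;33 3.47 0 -2 0 0 0;33 4.33 0 -2.5 0 0 0;33 4.33 0 -2.5 0 0 0;33 4.33 0 -2.5 0 0 0;33 0 0 0 0 -0.15 0;33 0 0 0 0 -0.15 0;33 0 0 0 0 -0.15 0;33 0 0 0 0 -0.15 0;33 0 0 0 0 -0.15 0;33 0 0 0 0 -0.15 0;33 0 0 0 0 -0.15 0;33 0 0 0 0 0 0;33 0 0 0 0 0 0"

```text
time: 22.28
tool_pos: [0.4534, -0.288, 0.2298]
tool_rot: [-3.134, -0.038, 0.009]
contact_force: [0.8, 0.7, -0.5]
opening: 0.0306
grip_force: 0.0
```

```bash
python3 - <<'E'
from h import *
goal([.43,.1,.26],0); goal([.385,.31,.25],0)
s=robot.observe();print(s['tool_pos'],s['tool_rot'],s['qpos'])
E
```

```text
t 22.27 shift cm [ -1.88 -38.85  -2.81] rotvec [-0.007 -0.038  0.009] up 1cm= [ 0.  0. -1.] fwd= [1. 0. 0.] left= [ 0. -1. -0.]
t 22.27 shift cm [ -6.23 -59.88  -1.82] rotvec [-0.007 -0.038  0.009] up 1cm= [ 0.  0. -1.] fwd= [1. 0. 0.] left= [ 0. -1. -0.]
[ 0.45335278 -0.2880457   0.22978232] [-3.13432005 -0.03796283  0.00875972] [-0.72723765  0.34587229  1.51033838  0.03240421  1.26227391  0.8251773 ]
```

Emit:
apply_moves --motion "100 0 0 -1.8 -0.007 -0.038 0.009;100 -0.62 -5.99 0 0 0 0;100 -0.62 -5.99 0 0 0 0;100 -0.62 -5.99 0 0 0 0;100 -0.62 -5.99 0 0 0 0;100 -0.62 -5.99 0 0 0 0;100 -0.62 -5.99 0 0 0 0;100 -0.62 -5.99 0 0 0 0;100 -0.62 -5.99 0 0 0 0;100 -0.62 -5.99 0 0 0 0;100 -0.62 -5.99 0 0 0 0;100 0 0 0 0 0 0;100 0 0 0 0 0 0"

```text
time: 23.9
tool_pos: [0.3913, 0.3093, 0.2475]
tool_rot: [3.14, 0.001, -0.001]
contact_force: [-0.2, -0.8, -0.1]
opening: 0.092
grip_force: 0.0
```

```bash
python3 - <<'E'
from h import *
s=robot.observe();p=robot.read_camera('wrist');save(p,'w3')
print(s['time'],s['tool_pos'],s['tool_rot'])
for d in robot.trace('low_c',p)[:3]:
    m=d['pixels'];q=np.argwhere(m)[:,::-1]; print(round(d['score'],2),q.mean(0),q.min(0),q.max(0),p['img'][m].mean(0).round(),wray(s,p,q.mean(0),.078))
for uv in [(280,150),(300,200),(320,180),(320,220),(360,150)]: print(uv,wray(s,p,uv,.078))
E
```

```text
23.9 [0.3912567  0.30925321 0.24750587] [ 3.14038796e+00  1.24413494e-03 -5.86774187e-04]
0.86 [389.99535424 240.51567944] [376 222] [407 284] [201. 168.  56.] [0.31600984 0.2284128  0.078     ]
0.81 [322.94625284 254.16426949] [300 231] [346 293] [199. 173.  58.] [0.29950777 0.30714258 0.078     ]
0.77 [304.5085922  159.11599471] [274 127] [334 190] [242. 206. 135.] [0.41144542 0.32697808 0.078     ]
(280, 150) [0.42154737 0.3530902  0.078     ]
(300, 200) [0.36594141 0.332567   0.078     ]
(320, 180) [0.38849946 0.31046992 0.078     ]
(320, 220) [0.34243764 0.31053633 0.078     ]
(360, 150) [0.42141863 0.26774855 0.078     ]
```

View pics/w3.png

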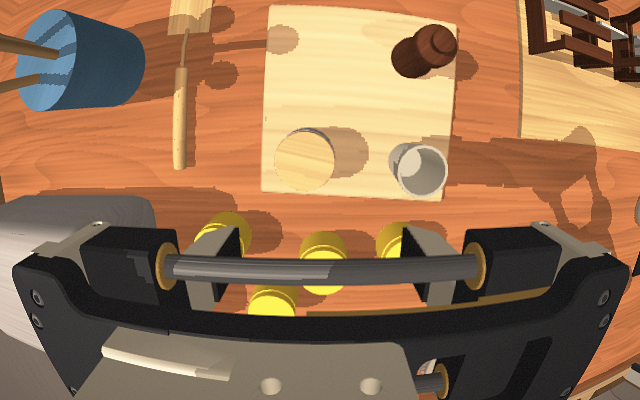

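The wrist view shows the low lid centred at (304,160), which is (0.411,0.327). The cup at (418,170) and the mill at (425,50) are clear, and the yellow cans sit behind.

Emit:
apply_moves --motion "100 2 -1.75 2 0 0 0;100 0 0 4.5 0 0 0;100 0 0 4.5 0 0 0;100 0 0 4.5 0 0 0;100 0 0 3.5 0 0 0;100 0 0 1.4 0 0 0;100 0 0 0 0 0 0;40 0 0 0 0 0 0;40 0 0 0 0 0 0;40 0 0 0 0 0 0;40 0 0 0 0 0 0;40 0 0 0 0 0 0" --force 25

```text
time: 25.5
tool_pos: [0.412, 0.3278, 0.0446]
tool_rot: [3.141, -0.001, -0.0]
contact_force: [-1.5, -2.5, 6.7]
opening: 0.0672
grip_force: 25.0
```

Emit:
apply_moves --motion "40 0 0 -3.5 0 0 0;40 0 0 -5.5 0 0 0;40 0 0 -5.5 0 0 0;40 1.37 5.43 0 0 0 0;40 1.37 5.43 0 0 0 0;40 1.37 5.43 0 0 0 0;40 1.37 5.43 0 0 0 0;40 1.37 5.43 0 0 0 0;40 1.37 5.43 0 0 0 0;40 1.37 5.43 0 0 0 0;40 0 0 0 0 0 0;40 0 0 0 0 0 0"

```text
time: 27.0
tool_pos: [0.507, -0.0519, 0.1887]
tool_rot: [3.141, 0.002, -0.001]
contact_force: [0.3, 0.4, -1.5]
opening: 0.0676
grip_force: 25.0
```

```bash
python3 - <<'E'
from h import *
goal([.508,-.052,.0426],0)
s=robot.observe();p=robot.read_camera('wrist')
print(s['time'],s['tool_pos'],s['tool_rot'])
b=cv2.resize(p['img'][0:200,160:460],None,fx=2.6,fy=2.6,interpolation=cv2.INTER_CUBIC); cv2.imwrite('pics/crop3.png',b[:,:,::-1])
for X in [(.571,.002,.088),(.571,-.106,.088),(.649,-.008,.058),(.649,-.096,.058),(.649,-.008,.012),(.649,-.096,.012)]: print(X,((wproj(s,p,X)-[160,0])*2.6).round(1))
E
```

```text
t 27.0 shift cm [ 0.13 -0.   14.61] rotvec [ 0.001  0.002 -0.001] up 1cm= [ 0.  0. -1.] fwd= [1. 0. 0.] left= [ 0. -1. -0.]
27.0 [ 0.50696728 -0.05194747  0.18869599] [ 3.14108104e+00  1.81673336e-03 -1.06088334e-03]
(0.571, 0.002, 0.088) [252.3 314.6]
(0.571, -0.106, 0.088) [587.4 314.3]
(0.649, -0.008, 0.058) [295.3  98. ]
(0.649, -0.096, 0.058) [543.1  97.9]
(0.649, -0.008, 0.012) [311.5 122.7]
(0.649, -0.096, 0.012) [526.  122.6]
```

View pics/crop3.png

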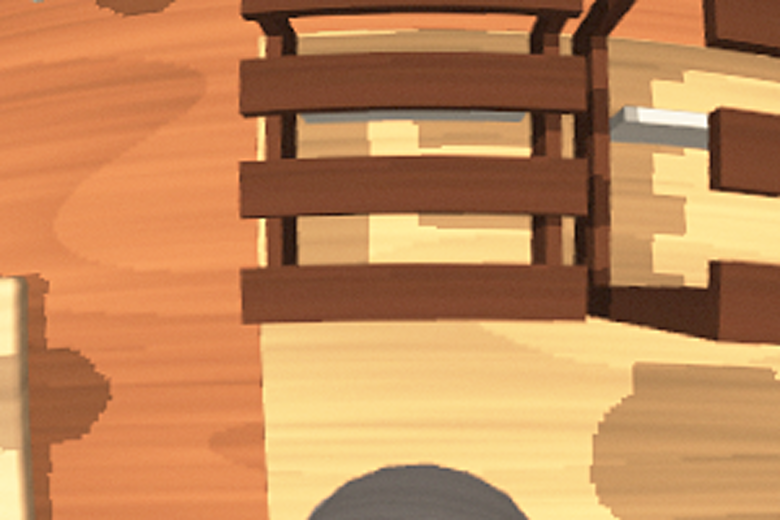

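The crop shows the low bay roof spanning columns 242–587 (centre y≈-0.050). The divider foot is at row 121, so its face is at x≈0.650, and the held canister is aligned with the bay. Lowering now.

Emit:
apply_moves --motion "40 0 -0.15 4.5 0 0 0;40 0 0 4.5 0 0 0;40 0 0 3.9 0 0 0;40 0 0 1 0 0 0;40 0 0 0.5 0 0 0;40 0 0 0 0 0 0;40 0 0 0 0 0 0"

```text
time: 27.92
tool_pos: [0.5082, -0.0511, 0.0463]
tool_rot: [3.14, -0.002, -0.0]
contact_force: [0.5, -0.2, -1.5]
opening: 0.0676
grip_force: 25.0
```

Emit:
apply_moves --motion "40 0 0 0.25 0 0 0;40 0 0 0.1 0 0 0;40 0 0 0 0 0 0;40 0 0 0 0 0 0"

```text
time: 28.42
tool_pos: [0.5077, -0.0511, 0.0426]
tool_rot: [3.14, -0.0, -0.001]
contact_force: [-1.5, 0.1, 7.4]
opening: 0.0672
grip_force: 25.0
```

Emit:
apply_moves --motion "85 0 0 0 0 0 0;85 0 0 0 0 0 0;85 0 0 0 0 0 0;85 0 0 -2 0 0 0;85 0 0 -5 0 0 0;85 0 0 -5.5 0 0 0;85 -2.6 0 -3 0 0 0;85 -2.6 0 0 0 0 0;33 0 0 0 0 0.15 0;33 0 0 0 0 0.15 0;33 0 0 0 0 0.15 0;33 0 0 0 0 0.15 0;33 0 0 0 0 0.15 0;33 0 0 0 0 0.15 0;33 0 0 0 0 0.15 0;33 0 0 0 0 0 0;33 0 0 0 0 0 0"

```text
time: 30.55
tool_pos: [0.4589, -0.0289, 0.1936]
tool_rot: [-3.065, -0.757, 0.001]
contact_force: [0.7, -0.4, -0.3]
opening: 0.0302
grip_force: 0.0
```

```bash
python3 - <<'E'
from h import *
goal([.455,-.0505,.2],1.05);goal([.455,-.0505,.042],1.05)
s=robot.observe();print(s['tool_pos'],s['tool_rot'],s['qpos'])
E
```

```text
t 30.55 shift cm [ 0.15  2.09 -0.9 ] rotvec [-0.077  0.293 -0.011] up 1cm= [ 0.867  0.    -0.498] fwd= [ 0.498 -0.     0.867] left= [-0. -1. -0.]
t 30.55 shift cm [-10.7    2.98  10.55] rotvec [-0.077  0.293 -0.011] up 1cm= [ 0.867  0.    -0.498] fwd= [ 0.498 -0.     0.867] left= [-0. -1. -0.]
[ 0.45891686 -0.02893831  0.19357659] [-3.06455993e+00 -7.57027775e-01  9.25733412e-04] [-0.53322305  0.00824852  2.36375924  1.31348857  0.4433403  -0.13538795]
```

Emit:
apply_moves --motion "33 0 0.7 -0.4 -0.02 0.05 0;33 0 0.7 -0.4 -0.02 0.05 0;33 0 0.7 0 -0.02 0.05 0;33 0 0 0 -0.015 0.05 0;33 0 0 0 0 0.05 -0.01;33 0 0 0 0 0.04 0;33 0 0 0 0 0 0;33 0 0 0 0 0 0"

```text
time: 31.55
tool_pos: [0.4544, -0.05, 0.1984]
tool_rot: [3.14, -1.047, 0.006]
contact_force: [0.5, -0.7, -0.1]
opening: 0.0302
grip_force: 0.0
```

```bash
python3 - <<'E'
from h import *
goal([.455,-.0505,.2],1.05);goal([.455,-.0505,.042],1.05)
s=robot.observe();print(s['tool_pos'],s['tool_rot'],s['qpos'])
E
```

```text
t 31.55 shift cm [ 0.17  0.05 -0.03] rotvec [-0.004  0.003  0.003] up 1cm= [ 0.867  0.    -0.498] fwd= [ 0.498 -0.     0.867] left= [-0. -1. -0.]
t 31.55 shift cm [-13.51   0.03   7.87] rotvec [-0.004  0.003  0.003] up 1cm= [ 0.867  0.    -0.498] fwd= [ 0.498 -0.     0.867] left= [-0. -1. -0.]
[ 0.45436855 -0.05001216  0.19835847] [ 3.13965005 -1.04740136  0.00634613] [-0.70167052  0.12741708  2.61333124  2.2034932   0.77069472 -1.20010535]
```

Emit:
apply_moves --motion "33 -2.6 0 1.5 0 0 0;33 -2.6 0 1.5 0 0 0;33 -2.6 0 1.5 0 0 0;33 0 0 0 0 0 0;33 0 0 0 0 0 0"

```text
time: 32.17
tool_pos: [0.4631, -0.0522, 0.1116]
tool_rot: [-3.141, -1.043, 0.007]
contact_force: [-0.3, 0.9, 0.3]
opening: 0.0304
grip_force: 0.0
```

```bash
python3 - <<'E'
from h import *
goal([.455,-.0505,.042],1.05)
s=robot.observe();print(s['tool_pos'],s['tool_rot'],s['qpos'])
E
```

```text
t 32.17 shift cm [-6.42 -0.18  2.81] rotvec [-0.006  0.007  0.003] up 1cm= [ 0.867  0.    -0.498] fwd= [ 0.498 -0.     0.867] left= [-0. -1. -0.]
[ 0.46306464 -0.05224579  0.11157705] [-3.14137093 -1.04347795  0.00655299] [-0.68079061  0.6087465   2.70041072  2.50529443  1.17581244 -1.6856041 ]
```

Joint 3 reaches its limit at 60° tilt here. The low canister only has to go about 10 mm under the roof, so 45° will do.

Emit:
apply_moves --motion "33 0 0 0 0 -0.12 0;33 0 0 0 0 -0.123 0;33 0 0 0 0 0 0;33 0 0 0 0 0 0"

```text
time: 32.67
tool_pos: [0.4637, -0.0491, 0.1103]
tool_rot: [-3.134, -0.84, 0.011]
contact_force: [0.1, -0.6, -0.5]
opening: 0.0305
grip_force: 0.0
```

```bash
python3 - <<'E'
from h import *
goal([.457,-.0505,.112],.8)
goal([.457,-.0505,.042],.8)
s=robot.observe();print(s['tool_pos'],s['tool_rot'],s['qpos'])
E
```

```text
t 32.67 shift cm [-0.33  0.13 -0.62] rotvec [-0.016 -0.04   0.007] up 1cm= [ 0.717  0.    -0.697] fwd= [ 0.697 -0.     0.717] left= [ 0. -1. -0.]
t 32.67 shift cm [-5.54  0.17  4.05] rotvec [-0.016 -0.04   0.007] up 1cm= [ 0.717  0.    -0.697] fwd= [ 0.697 -0.     0.717] left= [ 0. -1. -0.]
[ 0.46374896 -0.04908587  0.11033181] [-3.13352174 -0.84037789  0.01059177] [-0.56808599  0.33416537  2.54295487  2.36708253  0.63374234 -1.31561841]
```

Emit:
apply_moves --motion "33 -0.33 0.13 -0.62 -0.016 -0.04 0.007;33 -1.25 0 1.22 0 0 0;33 -1.25 0 1.22 0 0 0;33 0 0 0 0 0 0;33 0 0 0 0 0 0"

```text
time: 33.3
tool_pos: [0.4562, -0.0508, 0.0749]
tool_rot: [-3.139, -0.794, -0.004]
contact_force: [0.1, -0.3, -0.4]
opening: 0.0306
grip_force: 0.0
```

```bash
python3 - <<'E'
from h import *
goal([.457,-.0505,.042],.8)
s=robot.observe();print(s['tool_pos'],s['tool_rot'],s['qpos'])
E
```

```text
t 33.3 shift cm [-2.29 -0.03  2.37] rotvec [-0.     0.006 -0.003] up 1cm= [ 0.717  0.    -0.697] fwd= [ 0.697 -0.     0.717] left= [ 0. -1. -0.]
[ 0.45621367 -0.05083216  0.07494948] [-3.1385327  -0.7938871  -0.00366922] [-0.54979509  0.44249191  2.5629024   2.50729133  0.6807443  -1.4547083 ]
```

Emit:
apply_moves --motion "33 -1.15 0 1.18 0 0 0;33 -1.14 0 1.19 0 0 0;33 0 0 0 0 0 0;33 0 0 0 0 0 0"

```text
time: 33.8
tool_pos: [0.4576, -0.0509, 0.0428]
tool_rot: [-3.14, -0.795, -0.002]
contact_force: [0.1, -0.4, 0.2]
opening: 0.0303
grip_force: 0.0
```

Emit:
apply_moves --motion "33 0.35 0 0.36 0 0 0;33 0.35 0 0.36 0 0 0;33 0.35 0 0.36 0 0 0;33 0.35 0 0.36 0 0 0;33 0.35 0 0.36 0 0 0;33 0.35 0 0.36 0 0 0;33 0 0 0 0 0 0"

```text
time: 34.67
tool_pos: [0.4881, -0.051, 0.0421]
tool_rot: [-3.141, -0.795, -0.001]
contact_force: [-0.4, 0.8, 0.1]
opening: 0.0302
grip_force: 0.2
```

Emit:
apply_moves --motion "33 0.49 0 0.5 0 0 0;33 0.49 0 0.5 0 0 0;33 0.49 0 0.5 0 0 0;33 0.49 0 0.5 0 0 0;33 0.49 0 0.5 0 0 0;33 0.49 0 0.5 0 0 0;33 0.49 0 0.5 0 0 0;33 0.49 0 0.5 0 0 0;33 0.49 0 0.5 0 0 0;33 0.49 0 0.5 0 0 0;33 0.25 0 0.25 0 0 0;33 0 0 0 0 0 0"

```text
time: 36.17
tool_pos: [0.5615, -0.0511, 0.042]
tool_rot: [-3.14, -0.795, -0.002]
contact_force: [0.2, 1.0, -0.0]
opening: 0.0303
grip_force: 0.1
```

```bash
python3 - <<'E'
from h import *
goal([.568,-.0505,.042],.8)
p=robot.read_camera('scene')
for n in ['low_c','mid_c']: print([(np.round(e['centre'],3).tolist(),round(e['score'],2)) for e in robot.search_frame(n,p)[:5]])
b=cv2.resize(p['img'][160:350,200:420],None,fx=3,fy=3,interpolation=cv2.INTER_CUBIC); cv2.imwrite('pics/s4.png',b[:,:,::-1])
E
```

```text
t 36.17 shift cm [ 0.46 -0.06  0.47] rotvec [ 0.     0.005 -0.001] up 1cm= [ 0.717  0.    -0.697] fwd= [ 0.697 -0.     0.717] left= [ 0. -1. -0.]
[([0.301, 0.423, 0.059], 0.88), ([0.279, 0.293, 0.062], 0.82), ([0.297, 0.186, 0.065], 0.8), ([0.596, -0.059, 0.075], 0.73), ([0.213, 0.367, 0.065], 0.55)]
[([0.631, -0.294, 0.11], 0.54)]
```

View pics/s4.png

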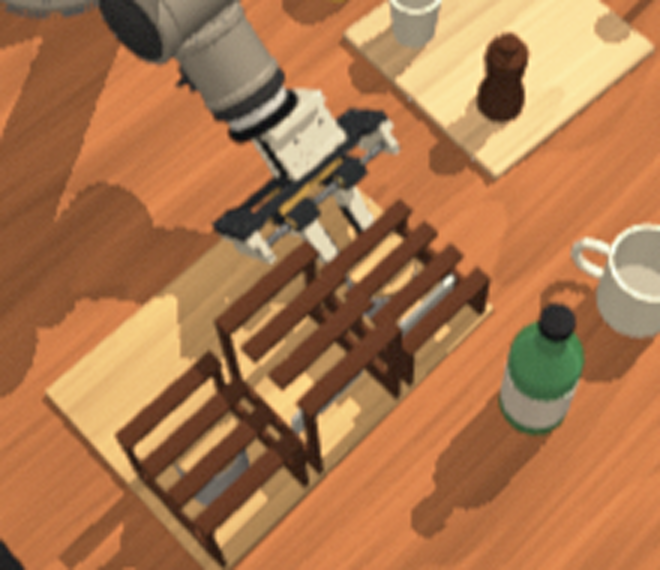

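Both canisters stand upright in their bays. The low one shows under its slats at about (385,275) with the fingers behind it. Easing in again.

Emit:
apply_moves --motion "33 0.14 0 0.143 0 0 0;33 0.14 0 0.143 0 0 0;33 0.14 0 0.143 0 0 0;33 0.14 0 0.143 0 0 0;33 0 0 0 0 0 0"

```text
time: 36.95
tool_pos: [0.5694, -0.0511, 0.042]
tool_rot: [-3.14, -0.795, -0.002]
contact_force: [-0.4, 0.2, -0.7]
opening: 0.0304
grip_force: 0.3
```

Emit:
apply_moves --motion "33 0.07 0 0.072 0 0 0;33 0.07 0 0.072 0 0 0;33 0 0 0 0 0 0"

```text
time: 37.33
tool_pos: [0.5712, -0.0511, 0.0419]
tool_rot: [-3.14, -0.794, -0.002]
contact_force: [-1.8, -1.1, -0.3]
opening: 0.0302
grip_force: 0.4
```

Emit:
apply_moves --motion "33 0.07 0 0.072 0 0 0;33 0 0 0 0 0 0"

```text
time: 37.58
tool_pos: [0.5722, -0.0511, 0.0419]
tool_rot: [-3.14, -0.794, -0.002]
contact_force: [-1.3, 0.5, -0.3]
opening: 0.0303
grip_force: 0.4
```

Emit:
apply_moves --motion "33 0.07 0 0.072 0 0 0;33 0 0 0 0 0 0"

```text
time: 37.83
tool_pos: [0.5732, -0.0511, 0.0419]
tool_rot: [-3.14, -0.794, -0.002]
contact_force: [-1.2, -1.5, -0.9]
opening: 0.0303
grip_force: 0.4
```

Emit:
apply_moves --motion "33 0.05 0 0.051 0 0 0;33 0 0 0 0 0 0"

```text
time: 38.08
tool_pos: [0.5739, -0.0511, 0.0419]
tool_rot: [-3.14, -0.794, -0.002]
contact_force: [-0.8, -0.4, -0.4]
opening: 0.0305
grip_force: 0.5
```

Emit:
apply_moves --motion "33 0.05 0 0.051 0 0 0;33 0 0 0 0 0 0"

```text
time: 38.33
tool_pos: [0.5747, -0.0511, 0.0419]
tool_rot: [-3.14, -0.794, -0.002]
contact_force: [-1.8, 0.2, 0.8]
opening: 0.0302
grip_force: 0.5
```

Emit:
apply_moves --motion "33 0.035 0 0.036 0 0 0;33 0 0 0 0 0 0"

```text
time: 38.58
tool_pos: [0.5751, -0.0511, 0.0419]
tool_rot: [-3.14, -0.794, -0.002]
contact_force: [-1.0, -0.3, -0.9]
opening: 0.0302
grip_force: 0.5
```

Emit:
apply_moves --motion "33 0.035 0 0.036 0 0 0;33 0 0 0 0 0 0"

```text
time: 38.83
tool_pos: [0.5756, -0.0511, 0.0419]
tool_rot: [-3.14, -0.794, -0.002]
contact_force: [-0.6, -0.1, -0.1]
opening: 0.0303
grip_force: 0.5
```

Emit:
apply_moves --motion "33 0.035 0 0.036 0 0 0;33 0 0 0 0 0 0"

```text
time: 39.08
tool_pos: [0.5761, -0.0511, 0.0419]
tool_rot: [-3.14, -0.794, -0.002]
contact_force: [-1.0, 0.1, 0.4]
opening: 0.03
grip_force: 0.5
```

Emit:
apply_moves --motion "33 0.035 0 0.036 0 0 0;33 0 0 0 0 0 0"

```text
time: 39.33
tool_pos: [0.5766, -0.0511, 0.0419]
tool_rot: [-3.14, -0.794, -0.002]
contact_force: [-1.5, -0.3, 0.8]
opening: 0.0304
grip_force: 0.5
```

Emit:
apply_moves --motion "33 0.035 0 0.036 0 0 0;33 0 0 0 0 0 0"

```text
time: 39.58
tool_pos: [0.5771, -0.0511, 0.0419]
tool_rot: [-3.14, -0.794, -0.002]
contact_force: [-1.5, -0.4, 0.8]
opening: 0.03
grip_force: 0.5
```

Emit:
apply_moves --motion "33 0.035 0 0.036 0 0 0;33 0 0 0 0 0 0"

```text
time: 39.83
tool_pos: [0.5776, -0.0511, 0.0419]
tool_rot: [-3.14, -0.794, -0.002]
contact_force: [-2.0, 0.2, 0.2]
opening: 0.0302
grip_force: 0.5
```

Emit:
apply_moves --motion "33 0.035 0 0.036 0 0 0;33 0 0 0 0 0 0"

```text
time: 40.08
tool_pos: [0.5781, -0.0511, 0.0419]
tool_rot: [-3.14, -0.794, -0.002]
contact_force: [-1.5, 0.1, -0.6]
opening: 0.0305
grip_force: 0.5
```

Emit:
apply_moves --motion "33 0.035 0 0.036 0 0 0;33 0 0 0 0 0 0"

```text
time: 40.33
tool_pos: [0.5786, -0.0511, 0.0419]
tool_rot: [-3.14, -0.794, -0.002]
contact_force: [-0.4, -0.6, -0.1]
opening: 0.0305
grip_force: 0.5
```

Emit:
apply_moves --motion "33 0.035 0 0.036 0 0 0;33 0 0 0 0 0 0"

```text
time: 40.58
tool_pos: [0.5791, -0.0511, 0.0419]
tool_rot: [-3.14, -0.794, -0.002]
contact_force: [-0.3, -0.0, 0.3]
opening: 0.0303
grip_force: 0.5
```

Emit:
apply_moves --motion "33 0.035 0 0.036 0 0 0;33 0 0 0 0 0 0"

```text
time: 40.83
tool_pos: [0.5794, -0.0511, 0.0418]
tool_rot: [-3.14, -0.794, -0.002]
contact_force: [-2.3, 0.1, 1.0]
opening: 0.0302
grip_force: 1.0
```

Emit:
apply_moves --motion "33 0.035 0 0.036 0 0 0;33 0 0 0 0 0 0"

```text
time: 41.08
tool_pos: [0.5797, -0.051, 0.0416]
tool_rot: [-3.14, -0.793, -0.002]
contact_force: [-4.1, -0.3, 1.0]
opening: 0.0303
grip_force: 1.8
```

That is contact with the low divider: about 4 N, with the same step in grip force as before. Backing out and rising.

Emit:
apply_moves --motion "33 -0.3 0 -0.31 0 0 0;33 -0.7 0 -0.72 0 0 0;33 -2 0 -2.06 0 0 0;33 -2 0 -2.06 0 0 0;33 -2 0 -2.06 0 0 0;33 2.5 0 -2.43 0 0 0;33 3.5 0 -3.4 0 0 0;33 3.5 0 -3.4 0 0 0;33 0 0 0 0 0 0;33 0 0 0 0 0 0"

```text
time: 42.32
tool_pos: [0.4815, -0.045, 0.1461]
tool_rot: [-3.115, -0.795, -0.007]
contact_force: [-0.1, 0.2, -0.2]
opening: 0.0304
grip_force: 0.0
```

```bash
python3 - <<'E'
from h import *
s=robot.observe();print(s['time'],s['tool_pos'],s['contact_force'],abs(s['qvel']).max())
p=robot.read_camera('scene')
for n in ['low_c','mid_c','mill_c','cup','mug','bowl']: print(n,[(np.round(e['centre'],3).tolist(),round(e['score'],2)) for e in robot.search_frame(n,p)[:5]])
E
```

```text
42.325 [ 0.48146739 -0.04501566  0.14611424] [-0.14070782  0.17466151 -0.19294589] 0.02682635601105299
low_c [([0.209, 0.368, 0.066], 0.91), ([0.294, 0.187, 0.06], 0.91), ([0.301, 0.424, 0.059], 0.77), ([0.623, -0.059, 0.074], 0.7), ([0.279, 0.293, 0.062], 0.56)]
mid_c [([0.63, -0.295, 0.11], 0.76)]
mill_c []
cup [([0.402, 0.194, 0.065], 0.84)]
mug [([0.781, 0.125, 0.046], 0.72)]
bowl [([0.311, -0.408, 0.023], 0.71), ([0.518, -0.198, 0.011], 0.55), ([0.626, -0.294, 0.111], 0.36)]
```

Both canisters are upright in place, the bystanders haven't moved, and the robot is clear of everything.

```bash
python3 -c "
from cell import robot
print(robot.hand_in())"
```

```text
the job is handed in; nothing more can be done
None
```

I handed the job in at about 42 s of the 72 s: both canisters stand upright in their own bays, each stopped at about 4–5 N against its divider (about 11 N moves it), and a late scene picture showed the cup, mug and bowl where they started (mill, oil bottle and spatula not re-measured).

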